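Tip a counting chamber up on its drying rest and move it to the tray

TASK

Three thick glass slides lie on the rocking rests of the drying station. Press down the right-hand end, as seen from the robot, of the counting chamber (the slide with the H-shaped groove, not the ones with rings) until it stays tipped with its left end up, then take it by the raised end, lift it clear and lay it flat, right way up, in the empty white tray on the bench. Lower it right down to the tray's floor before you let go, and leave the other two slides lying on their rests and everything else where it is.

Things in the scene. Friction and masses are not known exactly. Their poses are not given: they have to be found in the camera images.
- chamber_mid (a point): Centre (half-way up) of the counting chamber: a grey-green glass slide, 75 mm long (its x), 35 wide (y), 5 thick (z, up from its face), plain box outline, 35 g. On its face two pale frosted end fields and a dark H-shaped groove round two small pads. At first it lies level on one of the three rests (which varies), top face 40 mm over the bench, its x along the station's x within 2 degrees.
- one_ring_mid (a point): Centre of a slide of the same outside size, with one pale ring (17 mm across) in the middle of its face. Stays on its rest.
- two_ring_mid (a point): Centre of a slide of the same outside size, with two pale rings (17 mm across) on its face. Stays on its rest.
- station: Drying station, fixed: low aluminium base 90 mm (x) by 144 mm (y), 6 mm high. Origin: centre of its underside, on the bench. Its x points from the robot's right to its left (within 15 degrees), along the slides. Three black see-saw rests, 22 mm wide, at y = +46, 0, -46 mm, a slide loose on each (centre within 1 mm of x = 0). Slides are 11 mm apart, too close for fingers while they lie level.
- tray: Empty white plastic tray, open at the top, fixed on the bench: 100 mm (its x) by 140 mm (its y, within about 15 degrees of straight away from or towards the robot) outside, 30 mm high, walls and floor 2 mm. Origin: centre of its underside, on the bench; z up. A slide brought in tipped may be pushed down on its low end (5 to 15 N): it then turns level in the fingers.
- station_axis (a point): Middle of the rests' common rocking axis: station x = -6 mm, 28 mm above the bench, along the station's y. Pressed straight down near its right-hand end (35 mm from its middle) with 3 to 6 N, a slide and its rest rock to a stop at 0.55 rad; the end sinks some 15 mm. Pressed nearer the axis it needs more force. The stiff hinge then stays where it is left.
- station_ribs (a point): Station x = 20 mm, y = 0, left of the axis, 37 mm above the bench: top height of the four ribs (5 mm thick, from x = 3 to 37 mm, at y = -69, -23, 23, 69 mm) between the slides' left halves. A tipped slide's left end has its underside about 58 mm above the bench and can be gripped by its long sides (35 mm apart). A 3 mm foot stop holds its low end; it may slip down 2.5 mm.
- petri_small: Bystander: small round covered petri dish, 58 mm across, 14 high, behind the station. Origin under its centre.
- tweezers: Bystander: steel tweezers, 120 mm long, 8 mm high, lying on the robot's side of the station. Origin under its centre.
- objective_case: Bystander: black storage tube with grey cap, 37 mm across, 62 high, standing at the back, behind the tray. Origin under its centre.
- eyepiece: Bystander: black spare eyepiece, 38 mm across, 52 high, standing at the back right. Origin under its centre.
- scope_edge (a point): Fixed obstacle: far edge, at bench height, of the covered microscope under a grey bag that stands in front of the robot, centred at about x = 0.31, y = -0.10 m, some 0.3 m across, 0.55 m high; its eyepiece end points back and right. Slides and tray lie beyond it; the arm has free way over it or to the left of it. A wall with a socket box stands left of about y = 0.28 m.
There are look-alikes about, which are no part of the job. What is shaped like the part that bears chamber_mid but blue is not meant.

How it is judged:
By the outcome, as a careful person would: the job done as asked, in the order asked, and still so for the second after the job is handed in, with the robot touching nothing.
It also fails if it takes over 51 s, if anything falls off the work surface, if the arm or the gripper's body presses on something with over 40 N, if the wrist force passes 120 N, or if a joint passes its speed limit or range.

ROBOT

A 6-joint arm with a two-finger parallel gripper is mounted at the origin on the work surface; the furniture and walls round the work are solid. World frame = base frame: x ahead of the robot, y to its left, z up, the work surface at z = 0. Lengths are in m, angles in rad, forces in N, time in s.
With the tool pointing down it reaches from about 0.275 to 0.875 m from the base axis. Payload 12.5 kg.
Tool frame: the origin (TCP) lies on the centre line of the jaws, within the pads' length; the fingertips stand r.finger_overhang ahead of it and the grasp point (between the pads) lies 3 mm ahead of it (r.finger_overhang is the distance from the TCP to the fingertips, in m); z points along the fingers, y is the direction in which the jaws open and shut (so a half turn about z gives the same grasp; the last joint's range is limited). The gripper opens to 85 mm and grips with 20 to 120 N. Pads are 22 mm wide; open, the fingers measure 114 mm over their backs; the gripper's body (76 mm by 85 mm) begins 54 mm behind the grasp point. The pads swing forward as they close: fully open they stand 13 mm farther back than shut.
Start: joints at [-0.085, 0.351, 1.652, -0, 1.139, -0.085], TCP at [0.55, 0, 0.253] pointing down, gripper open.
Joint ranges: [-2.75, 2.75], [-0.79, 2.1], [0.01, 2.65], [-1.57, 4.71], [0.07, 3.14], [-2.87, 2.87]. Speed limits (rad/s): [2.22, 2.22, 2.79, 3.14, 3.14, 3.14].

INTERFACE

Orientations are given as a unit quaternion [x, y, z, w].
In Python, from cell import r, optics gives the robot as it stands. The module is installed in compiled form; this text tells all that it offers. Calls block until the motion is done:
- r.move_to(position, orientation): joint-space move of the TCP to a pose.
- r.move_linear(position, rot=None, vel=0.15): straight line of the TCP; rot=None keeps the orientation; vel is the mean speed in m/s.
- r.set_joints(angles): joint-space move.
- r.set_gripper(opening, squeeze=None): opening from 0.0 (shut) to 1.0 (fully open); squeeze is the grip in N (None keeps the last); returns when the fingers have stopped.
- r.sleep(seconds).
- r.inverse_kinematics(position, orientation): joint angles nearest the present ones, or None.
- optics.get_image(name): name is "side" or "top"; returns a dict with "pixels" (480x640x3 uint8, red, green, blue), "depth" (480x640 float32, m along the optical axis (not along the pixel's ray), 0 where there is no reading), "fx", "fy", "cx", "cy" (pixels), "camera_from_world" (4x4, takes a point from world to camera coordinates). Camera axes: x right, y down, z forward; pixel columns grow to the right and rows downward; lengths in m; the calibration is good to about 2 mm. A picture is of the moment at which its call begins.
A pose or a line that the arm cannot do raises r.PlanningError and nothing moves.
- r.hand_in(): hands the job in, once; it reports no verdict.
Readings, each from a call of its own:
- r.current_t(): time.
- r.current_q(): joint angles.
- r.current_qvel(): joint speeds.
- r.current_effort(): joint torques, N m.
- r.current_tool_pos(): TCP position.
- r.current_ee_rot(): TCP orientation.
- r.current_contact_force(): force on the tool from outside, world axes, zero at the start.
- r.current_torque(): the same for the moment, N m.
- r.current_opening(): opening from 0.0 (shut) to 1.0 (fully open).
Only numpy, scipy, OpenCV 4.12 (cv2) and the standard library are available. Lean on these libraries where they do the work, as an engineer would, in place of code of your own. Each camera call takes 0.05 s, during which the arm holds its last target. There are 200 camera calls.

## Working session

There is one attempt and no reset: what is moved stays moved. The work goes in short steps, each a Python script; the robot and the scene stay as the last script left them, time stands still between calls to the robot, and variables do not carry over. Pictures are saved under pics/ and viewed, about 8 in all and at most 12, crops included, and the job is handed in when it is done.

```bash
mkdir -p pics
cat > h.py <<'E'
import numpy as np, cv2
from cell import r, optics
from scipy.spatial.transform import Rotation as R
def grab(n, tag):
    d=optics.get_image(n); np.savez(f'pics/{tag}.npz',**d); cv2.imwrite(f'pics/{tag}.png',d['pixels'][:,:,::-1]); return d
def load(tag): return dict(np.load(f'pics/{tag}.npz'))
def ray(d,u,v):
    T=np.linalg.inv(d['camera_from_world']); dr=T[:3,:3]@np.array([(u-d['cx'])/d['fx'],(v-d['cy'])/d['fy'],1]); return T[:3,3],dr
def atz(d,u,v,z):
    o,dr=ray(d,u,v); return o+dr*(z-o[2])/dr[2]
def dep(d,u,v):
    o,dr=ray(d,u,v); z=d['depth'][int(round(v)),int(round(u))]; return o+dr*z
def proj(d,p):
    c=d['camera_from_world']@np.append(p,1); return np.array([d['fx']*c[0]/c[2]+d['cx'],d['fy']*c[1]/c[2]+d['cy']])
def crop(tag,u0,v0,u1,v1,k,out):
    im=cv2.imread(f'pics/{tag}.png')[v0:v1,u0:u1]; cv2.imwrite(f'pics/{out}.png',cv2.resize(im,None,fx=k,fy=k,interpolation=cv2.INTER_CUBIC))
E
python3 - <<'E'
from h import *
for n in('top','side'):
    d=grab(n,n+'0'); T=np.linalg.inv(d['camera_from_world']); print(n,T[:3,3].round(3),T[:3,2].round(3),d['fx'])
print(r.finger_overhang,r.current_t(),r.current_ee_rot(),r.current_contact_force())
E
```

```text
top [ 0.36  -0.041  1.361] [ 0.161  0.017 -0.987] 620.1503683936874
side [ 0.744 -0.686  0.907] [-0.147  0.6   -0.786] 614.5243240095241
0.022 0.1 [ 7.07103355e-01  7.07110027e-01 -3.30576594e-04 -3.81171073e-04] [ 0.23581451  0.1724756  -0.59720772]
```

View pics/top0.png

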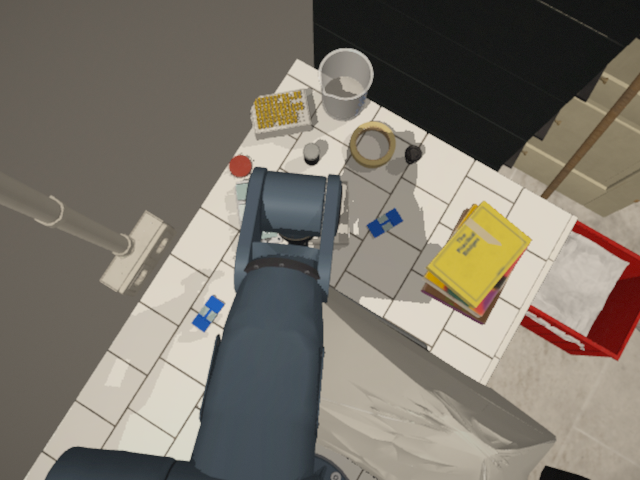

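View pics/side0.png

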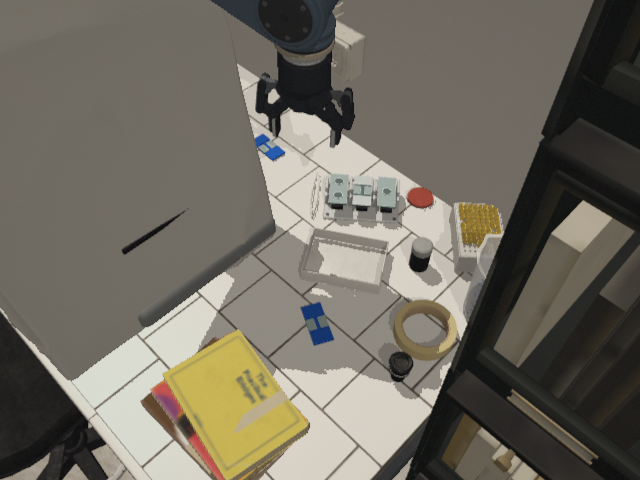

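The top view is blocked by the arm. In the side view the station is at about (362,198), with the H slide in the middle, and the tray is at about (345,260). I'll crop the side view closer.

Run:
```python
from h import *
crop('side0',290,160,440,300,5,'c0')
crop('top0',225,140,365,260,5,'c1')
```

```text
(no output)
```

View pics/c0.png

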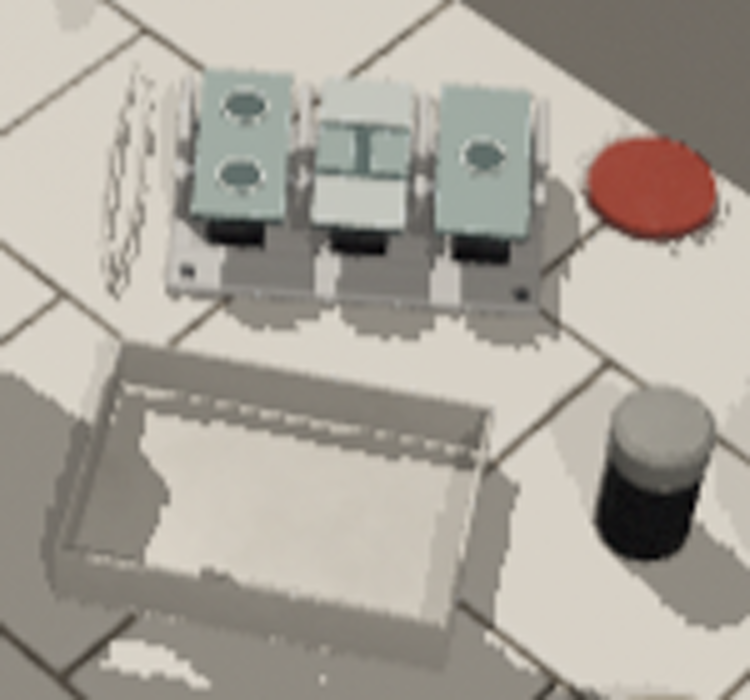

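The counting chamber is the middle slide, with crop corners (320,80), (414,86), (405,229) and (311,222). The tray's rim corners are at about (122,343), (492,410), (447,632) and (55,553). I'll fit the poses next.

Run:
```python
from h import *
from scipy.optimize import least_squares
d=load('side0')
px=lambda L:np.array(L)/5+np.array([290,160])-0.4
S={46:[(203,68),(294,72),(285,222),(190,216)],0:[(320,80),(414,86),(405,229),(311,222)],-46:[(441,83),(533,90),(527,237),(434,231)]}
def world(p,x,y,z):
    c,s=np.cos(p[2]),np.sin(p[2]); return np.array([p[0]+c*x-s*y,p[1]+s*x+c*y,z])
def res(p):
    o=[]
    for y0,L in S.items():
        for (dx,dy),q in zip([(37.5,17.5),(37.5,-17.5),(-37.5,-17.5),(-37.5,17.5)],px(L)):
            o.append(proj(d,world(p,dx/1e3,(y0+dy)/1e3,.04))-q)
    return np.ravel(o)
f=least_squares(res,[.6,.1,np.pi/2]); print('station',f.x,np.degrees(f.x[2]),'rms px',np.sqrt(np.mean(f.fun**2)));print(f.fun.reshape(-1,2).round(1).tolist())
for y0,L in S.items():
    P=np.array([atz(d,*q,.04) for q in px(L)]); print(y0,P.mean(0).round(4),[dep(d,*(px([L[0]])[0]*.5+px([L[2]])[0]*.5)).round(4)], np.linalg.norm(P[0]-P[3]),np.linalg.norm(P[0]-P[1]))
Tr=[(122,343),(492,410),(447,632),(55,553)]
P=np.array([atz(d,*q,.03) for q in px(Tr)]);print('tray',P.round(4),P.mean(0)); print([np.linalg.norm(P[i]-P[(i+1)%4]).round(4) for i in range(4)])
for i in range(4): v=P[(i+1)%4]-P[i]; print(np.degrees(np.arctan2(v[1],v[0])))
print('tray floor depth',dep(d,*px([(300,510)])[0]))
for n,q in [('pet',(650,190)),('obj',(660,425)),('tw',(130,180))]: print(n,dep(d,*px([q])[0]))
```

```text
station [0.63256084 0.10284276 1.74279262] 99.85466146097313 rms px 0.3497065760329132
[[0.2, 0.2], [-0.1, 0.7], [-0.4, -0.4], [-0.1, -0.5], [0.4, -0.5], [-0.4, -0.5], [0.2, -0.0], [0.2, 0.1], [-0.2, 0.5], [-0.5, 0.3], [0.4, 0.1], [0.2, 0.0]]
46 [0.5874 0.0951 0.04  ] [array([0.5877, 0.0956, 0.0385])] 0.07677765770224469 0.035485104992614584
0 [0.6325 0.1022 0.04  ] [array([0.6322, 0.1046, 0.0363])] 0.07338703699148019 0.036535754478928636
-46 [0.6778 0.1113 0.04  ] [array([0.6781, 0.1089, 0.042 ])] 0.07638396207637237 0.03570427915055789
tray [[ 0.566  -0.0039  0.03  ]
 [ 0.7028  0.0011  0.03  ]
 [ 0.7057 -0.0971  0.03  ]
 [ 0.5677 -0.1003  0.03  ]] [ 0.63552983 -0.05005452  0.03      ]
[np.float64(0.1369), np.float64(0.0982), np.float64(0.1381), np.float64(0.0965)]
2.0839839989670006
-88.2973780622339
-178.64844220056239
90.99230026451262
tray floor depth [ 0.6426697  -0.04042296  0.00222242]
pet [7.41374928e-01 1.48525283e-01 5.45382972e-04]
obj [ 0.76175293 -0.01572682  0.06268664]
tw [ 0.5411485   0.10206227 -0.00223662]
```

```bash
cat >> h.py <<'E'
C=np.array([0.6326,0.1026]); YAW=np.radians(99.85); ST=R.from_euler('z',YAW)
R0=R.from_quat([.70710678,.70710678,0,0])
def st(x,y,z): return ST.apply([x,y,z])+np.append(C,0)   # station -> world
RV=R.from_euler('z',YAW-np.pi/2)*R0
ys=ST.apply([0,1,0])
def tilt(a): return (R.from_rotvec(-a*ys)*RV).as_quat()
TR=np.array([0.6355,-0.0500]); TYAW=np.radians(91.5)
RT=(R.from_euler('z',TYAW-np.pi/2)*R0).as_quat()
def tip(t,d): "TCP pos so that fingertip plane (d ahead of TCP) is at t";
E
python3 - <<'E'
from h import *
q=R0.as_quat(); A=[];B=[]
for x in np.linspace(.4,.8,6):
  for z in np.linspace(.05,.5,5):
    for a in(-.3,0,.3):
      o=(R.from_rotvec([0,a,0])*R0).as_quat(); j=r.inverse_kinematics([x,0,z],o)
      if j is None: continue
      s2,s3,s5=j[1],j[1]+j[2],j[1]+j[2]+j[4]
      if abs(j[3])>.1: continue
      A.append([1,np.sin(s2),np.cos(s2),np.sin(s3),np.cos(s3),np.sin(s5),np.cos(s5)]);B.append([x,z])
A=np.array(A);K,res,_,_=np.linalg.lstsq(A,np.array(B),rcond=None);print(len(A),K.round(3).tolist(),res)
def chk(n,p,o):
    j=r.inverse_kinematics(p,o); print(n,np.round(p,3),None if j is None else np.round(j,3))
    return j
chk('press',st(-.044,0,.05),tilt(0)); 
t=st(.017,0,.053)
for a in(0,.3,.55): chk('grip',t,tilt(a)); 
chk('tray',[TR[0],TR[1]+.0265,.025],RT)
# scope heights from side depth
d=load('side0');v,u=np.mgrid[0:480:2,0:640:2];z=d['depth'][::2,::2];T=np.linalg.inv(d['camera_from_world'])
P=np.stack([(u-d['cx'])/d['fx']*z,(v-d['cy'])/d['fy']*z,z],-1)[z>0]@T[:3,:3].T+T[:3,3]
for x0 in np.arange(.3,.56,.04):
    print(round(x0,2),[round(float(P[m][:,2].max()),2) if (m:=(abs(P[:,0]-x0-.02)<.02)&(abs(P[:,1]-y0)<.03)).any() else None for y0 in(-.2,-.1,-.05,0,.05)])
E
```

```text
85 [[0.01, 0.261], [0.484, -0.0], [-0.003, 0.487], [0.436, -0.041], [0.041, 0.438], [0.244, 0.0], [0.002, 0.245]] [2.81528951e-06 8.33647624e-08]
press [0.64  0.059 0.05 ] [ 0.02   0.764  1.521 -0.     0.856 -0.152]
grip [0.63  0.119 0.053] [ 0.115  0.757  1.527 -0.     0.858 -0.057]
grip [0.63  0.119 0.053] [ 0.003  0.777  1.52   0.372  0.931 -0.405]
grip [0.63  0.119 0.053] [-0.08   0.826  1.498  0.619  1.061 -0.628]
tray [ 0.636 -0.024  0.025] [-0.11   0.793  1.545 -0.     0.805 -0.136]
0.3 [0.56, None, None, None, None]
0.34 [0.52, 0.52, None, None, None]
0.38 [0.22, 0.51, 0.5, None, None]
0.42 [0.0, 0.37, 0.5, 0.48, -0.0]
0.46 [0.0, 0.07, 0.51, 0.35, 0.0]
0.5 [0.0, 0.0, 0.52, 0.42, 0.0]
0.54 [0.0, 0.03, 0.52, 0.45, 0.45]
```

Run:
```python
from h import *
Q=[]
for n in('top0','side0'):
    d=load(n);v,u=np.mgrid[0:480,0:640];z=d['depth'];T=np.linalg.inv(d['camera_from_world']);c=d['pixels'].astype(int)
    m=(z>0)&(c[...,2]-c[...,0]<6)&(c.sum(-1)>150)
    Q.append((np.stack([(u-d['cx'])/d['fx']*z,(v-d['cy'])/d['fy']*z,z],-1)[m])@T[:3,:3].T+T[:3,3])
for P in Q:
  print('     y:',[.1,.05,0,-.05,-.1,-.15,-.2,-.25])
  for x0 in np.arange(.1,.56,.04):
    print(round(x0,2),[round(float(np.percentile(P[m][:,2],95)),2) if (m:=(abs(P[:,0]-x0)<.02)&(abs(P[:,1]-y0)<.025)).sum()>5 else None for y0 in(.1,.05,0,-.05,-.1,-.15,-.2,-.25)])
```

```text
y: [0.1, 0.05, 0, -0.05, -0.1, -0.15, -0.2, -0.25]
0.1 [None, None, None, 0.01, 0.01, 0.0, None, None]
0.14 [None, None, None, 0.0, -0.0, 0.41, None, None]
0.18 [None, None, None, None, 0.52, 0.56, 0.58, 0.59]
0.22 [0.71, None, None, 0.53, 0.56, 0.59, 0.61, 0.61]
0.26 [0.71, None, None, 0.66, 0.59, 0.6, 0.61, 0.61]
0.3 [None, None, None, 0.58, 0.58, 0.6, 0.6, 0.56]
0.34 [0.65, None, None, 0.6, 0.58, 0.58, 0.54, 0.41]
0.38 [0.64, None, None, 0.56, 0.56, 0.51, 0.26, 0.04]
0.42 [None, 0.59, None, 0.58, 0.44, 0.17, 0.0, 0.0]
0.46 [None, 0.6, 0.6, 0.59, 0.05, 0.0, 0.0, 0.03]
0.5 [None, 0.5, 0.49, 0.52, 0.0, 0.0, 0.0, 0.07]
0.54 [None, None, 0.36, 0.53, 0.0, 0.0, 0.0, 0.01]
     y: [0.1, 0.05, 0, -0.05, -0.1, -0.15, -0.2, -0.25]
0.1 [None, None, None, None, None, None, None, None]
0.14 [None, None, None, None, None, None, None, None]
0.18 [None, None, None, None, None, None, None, None]
0.22 [None, None, None, None, None, None, None, None]
0.26 [None, None, None, None, None, None, None, None]
0.3 [None, None, None, None, None, None, 0.56, 0.53]
0.34 [None, None, None, None, None, 0.53, 0.52, 0.4]
0.38 [None, None, None, 0.5, 0.51, 0.49, 0.3, 0.05]
0.42 [0.0, None, 0.47, 0.48, 0.44, 0.22, 0.02, 0.0]
0.46 [0.0, 0.0, 0.44, 0.35, 0.15, 0.0, 0.0, 0.03]
0.5 [0.0, 0.0, 0.35, 0.05, 0.0, 0.0, 0.0, 0.08]
0.54 [0.01, 0.0, 0.3, 0.43, 0.0, 0.0, 0.0, 0.07]
```

Run:
```python
from h import *
d=load('top0')
for p in [(.1,-.01,.45),(.18,-.015,.72),(.3,-.025,.65),(.4,-.03,.59)]: print(p,proj(d,np.array(p)).round(0))
q=r.current_q(); q[0]=.22; r.set_joints(list(q)); print(r.current_t(), r.current_tool_pos())
r.set_gripper(.5); print(r.current_opening(),r.current_t()); grab('side','s_open')
r.set_gripper(0.); print(r.current_opening(),r.current_t()); d2=grab('side','s_shut'); d=grab('top','top1'); print(r.current_t())
p=proj(d2,r.current_tool_pos()); print('tcp px',p); u,v=p.astype(int)
a=cv2.imread('pics/s_open.png');b=cv2.imread('pics/s_shut.png')
f=lambda i:cv2.resize(i[v-40:v+40,u-40:u+40],None,fx=5,fy=5,interpolation=cv2.INTER_CUBIC)
cv2.imwrite('pics/tips.png',np.hstack([f(a),f(b)])); print(u-40,v-40)
```

```text
(0.1, -0.01, 0.45) [294. 528.]
(0.18, -0.015, 0.72) [290. 525.]
(0.3, -0.025, 0.65) [305. 393.]
(0.4, -0.03, 0.59) [312. 305.]
0.8083 [0.52441669 0.16479152 0.25270975]
0.5037881090671725 1.3
0.0002918488649384522 1.8333
1.9333
tcp px [316.55991966  68.36393562]
276 28
```

View pics/top1.png

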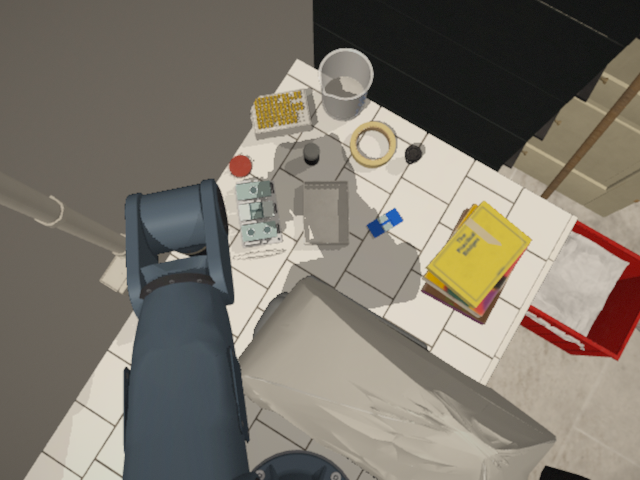

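View pics/tips.png

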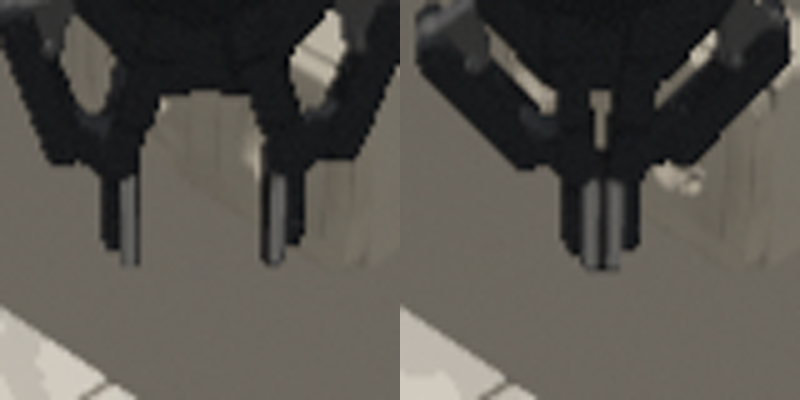

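Both views are clear now. The chamber is the middle slide, at top pixel (258,211), with the tray at (326,213). The arm's upper links sit left of the scope. The fingertips stand about 2 mm farther back at half opening than when shut. I'll cross-check the poses in the top view.

Run:
```python
from h import *
crop('top1',225,170,355,270,6,'c2')
```

```text
(no output)
```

View pics/c2.png

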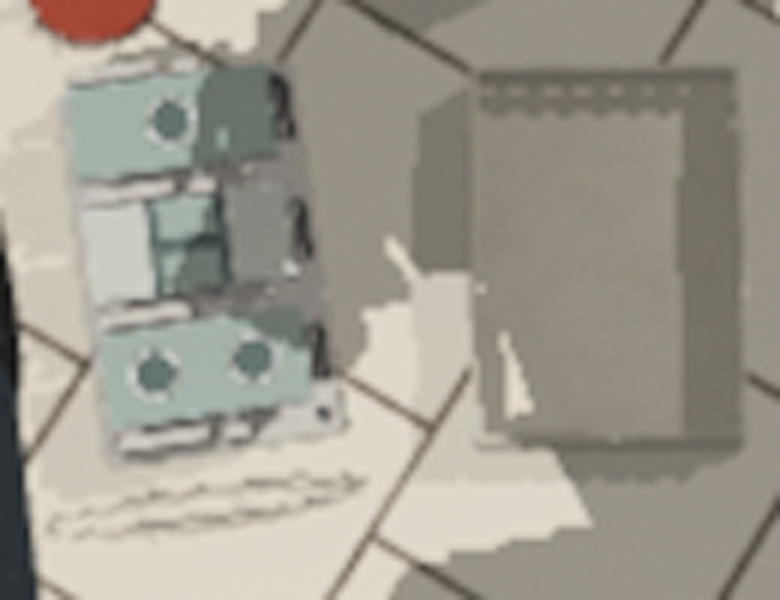

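One-ring slide corners in the crop: (67,92), (270,65), (282,155), (78,185). Two-ring: (97,338), (298,308), (312,400), (108,432). Tray rim: (475,70), (738,68), (742,446), (477,444).

Run:
```python
from h import *
d=load('top1'); px=lambda L:np.array(L)/6+np.array([225,170])-.4
for n,L,z in [('one',[(67,92),(270,65),(282,155),(78,185)],.04),('two',[(97,338),(298,308),(312,400),(108,432)],.04),('tray',[(475,70),(738,68),(742,446),(477,444)],.03)]:
    P=np.array([atz(d,*q,z) for q in px(L)]); e=[np.linalg.norm(P[i]-P[(i+1)%4]).round(4) for i in range(4)]
    v=P[0]+P[3]-P[1]-P[2]; print(n,P.mean(0).round(4),e,np.degrees(np.arctan2(v[1],v[0])))
print(st(0,-.046,.04),st(0,.046,.04))
# arm swing clearance: forearm/elbow lateral offset irrelevant; IK of raised poses
for n,p,o in [('pre',st(-.044,0,.10),tilt(0)),('gripA',st(.017,0,.12),tilt(.55)),('up',st(.017,0,.16),tilt(.55)),('tray',[TR[0],TR[1]+.03,.12],RT)]: print(n,np.round(r.inverse_kinematics(p,o),2))
```

```text
one [0.6765 0.1116 0.04  ] [np.float64(0.0748), np.float64(0.0341), np.float64(0.075), np.float64(0.0351)] 99.29947159296391
two [0.586  0.0975 0.04  ] [np.float64(0.0734), np.float64(0.0342), np.float64(0.0743), np.float64(0.0347)] 100.00725657694126
tray [ 0.6329 -0.0475  0.03  ] [np.float64(0.0967), np.float64(0.1406), np.float64(0.0958), np.float64(0.1392)] 91.14973273599567
[0.67792191 0.11046919 0.04      ] [0.58727809 0.09473081 0.04      ]
pre [ 0.02  0.69  1.51 -0.    0.94 -0.15]
gripA [-0.08  0.73  1.49  0.59  1.15 -0.56]
up [-0.08  0.67  1.47  0.57  1.21 -0.52]
tray [-0.1   0.66  1.52 -0.    0.97 -0.13]
```

```bash
sed -i 's/^C=np.array.*; YAW=np.radians(99.85)/C=np.array([0.6318,0.1037]); YAW=np.radians(99.8)/; s/^TR=.*; TYAW=.*/TR=np.array([0.634,-0.049]); TYAW=np.radians(91.3)/' h.py
python3 - <<'E'
from h import *
d=load('top1');v,u=np.mgrid[0:480,0:640];z=d['depth'];T=np.linalg.inv(d['camera_from_world']);c=d['pixels'].astype(int)
W=np.stack([(u-d['cx'])/d['fx']*z,(v-d['cy'])/d['fy']*z,z],-1)@T[:3,:3].T+T[:3,3]
m=(z>0)&(u>255-v*0+0)&(v<450); P=W[m]; ys_=[.12,.09,.06,.03,0,-.03,-.06,-.1,-.15]
print(ys_)
for x0 in np.arange(.14,.54,.04): print(round(x0,2),[round(float(np.percentile(P[k][:,2],97)),2) if (k:=(abs(P[:,0]-x0)<.02)&(abs(P[:,1]-y0)<.015)).sum()>5 else None for y0 in ys_])
# arm cross-section at start pose, top0, blue pixels
d=load('top0');z=d['depth'];T=np.linalg.inv(d['camera_from_world']);c=d['pixels'].astype(int)
W=np.stack([(u-d['cx'])/d['fx']*z,(v-d['cy'])/d['fy']*z,z],-1)@T[:3,:3].T+T[:3,3]
b=(z>0)&(z<.95)&(c[...,2]-c[...,0]>8)
for x0 in (.15,.25,.3,.35,.4,.45,.5,.55):
    k=b&(abs(W[...,0]-x0)<.008); print(x0,'y',W[k][:,1].min().round(3),W[k][:,1].max().round(3),'z',np.percentile(W[k][:,2],[5,50,98]).round(3)) if k.any() else None
E
```

```text
[0.12, 0.09, 0.06, 0.03, 0, -0.03, -0.06, -0.1, -0.15]
0.14 [None, 0.0, 0.0, 0.0, 0.0, 0.0, 0.0, None, None]
0.18 [None, 0.0, 0.0, 0.0, 0.0, None, None, None, None]
0.22 [None, 0.0, 0.0, None, None, 0.5, 0.54, 0.57, 0.6]
0.26 [None, None, 0.48, 0.51, 0.54, 0.56, 0.57, 0.59, 0.6]
0.3 [None, None, None, 0.54, 0.56, 0.57, 0.58, 0.58, 0.6]
0.34 [None, None, 0.51, 0.54, 0.55, 0.56, 0.57, 0.58, 0.58]
0.38 [None, 0.0, 0.47, 0.51, 0.53, 0.55, 0.56, 0.56, 0.51]
0.42 [None, 0.0, None, 0.46, 0.51, 0.53, 0.53, 0.42, 0.17]
0.46 [None, 0.0, 0.0, 0.0, 0.45, 0.42, 0.28, 0.05, 0.0]
0.5 [None, 0.0, 0.0, 0.0, 0.0, 0.05, 0.0, 0.0, 0.0]
0.25 y -0.038 0.209 z [0.704 0.722 0.734]
0.3 y -0.042 0.086 z [0.664 0.686 0.694]
0.35 y -0.044 0.081 z [0.636 0.654 0.663]
0.4 y -0.041 0.069 z [0.6   0.624 0.633]
0.45 y -0.051 0.069 z [0.57  0.582 0.601]
0.5 y -0.06 0.066 z [0.497 0.562 0.572]
0.55 y -0.064 0.066 z [0.535 0.539 0.55 ]
```

Run:
```python
from h import *
d=load('top1')
for p in [(300,465),(270,470),(330,470),(180,470),(130,470),(240,470),(185,350),(185,290),(180,215),(135,250),(220,250)]: print(p,dep(d,*p).round(3))
for p in [(.17,.038,.72),(0,0,.26),(0.05,0.01,.35)]: print(proj(d,np.array(p)))
cv2.imwrite('pics/lb.png',cv2.resize(cv2.imread('pics/top1.png')[240:480,100:400],None,fx=2.5,fy=2.5))
```

```text
(300, 465) [ 0.099 -0.004  0.012]
(270, 470) [0.093 0.056 0.036]
(330, 470) [ 0.09  -0.066  0.01 ]
(180, 470) [0.23  0.094 0.726]
(130, 470) [0.225 0.147 0.711]
(240, 470) [0.228 0.037 0.711]
(185, 350) [0.344 0.111 0.653]
(185, 290) [0.414 0.125 0.608]
(180, 215) [0.521 0.153 0.536]
(135, 250) [0.468 0.203 0.565]
(220, 250) [0.469 0.091 0.572]
[235.28422036 534.41068709]
[291.2690647 557.5659703]
[282.93438523 542.92952926]
```

View pics/lb.png

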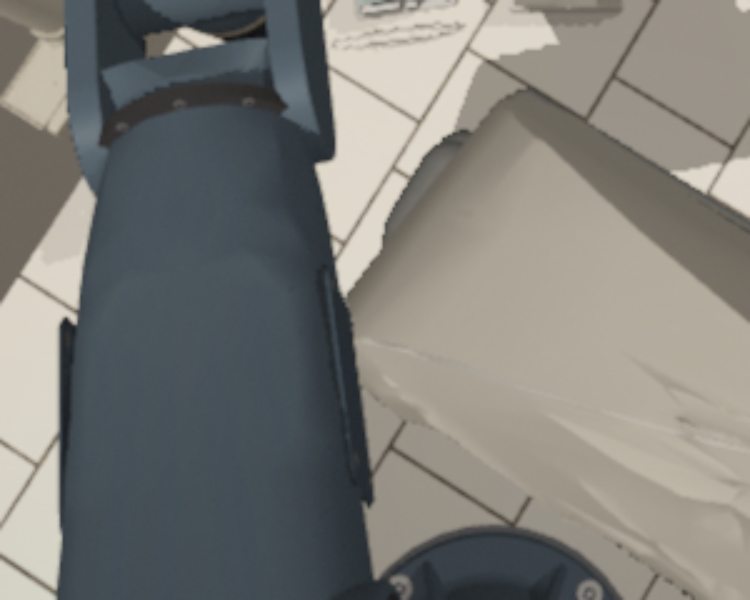

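```bash
cat > clr.py <<'E'
from h import *
def cloud(n):
    d=load(n);v,u=np.mgrid[0:480,0:640];z=d['depth'];T=np.linalg.inv(d['camera_from_world']);c=d['pixels'].astype(int)
    W=np.stack([(u-d['cx'])/d['fx']*z,(v-d['cy'])/d['fy']*z,z],-1)@T[:3,:3].T+T[:3,3]
    return W,(z>0),c,u,v
W,m,c,u,v=cloud('top1')
k=m&(u>240)&(v>270)&(v<450)&(W[...,0]>.12)&(W[...,0]<.56)&(W[...,1]<.12)&(W[...,2]>.15)&(W[...,1]>-.3)&(c[...,2]-c[...,0]<6)
SC=W[k]
def pts(q):
    s2,s3=q[1],q[1]+q[2]
    er,ez=.01+.484*np.sin(s2)-.003*np.cos(s2),.261+.487*np.cos(s2)
    wr,wz=er+.437*np.sin(s3)+.041*np.cos(s3),ez+.437*np.cos(s3)-.041*np.sin(s3)
    d=np.array([np.sin(s3),np.cos(s3)]); w=np.array([wr,wz]); b=w-.437*d
    f=lambda p:np.array([p[0]*np.cos(q[0])-.0467*np.sin(q[0]),p[0]*np.sin(q[0])+.0467*np.cos(q[0]),p[1]])
    return f((er,ez)),f(b),f(w)
def clear(q):
    e,b,w=pts(q); t=np.clip((SC-b)@(w-b)/((w-b)@(w-b)),0,1); D=np.linalg.norm(SC-b-t[:,None]*(w-b),axis=1); i=D.argmin(); return D[i]-.058,SC[i].round(2)
E
python3 - <<'E'
from clr import *
print(len(SC)); print('start',clear([-.085,.351,1.652,0,1.139,-.085]), pts([-.085,.351,1.652]))
for p in [(45,205),(120,245),(30,50),(150,50),(60,350),(20,420),(230,80)]: print('wall?',p,W[p[1],p[0]].round(3))
def go(n,p,o):
    q=r.inverse_kinematics(p,o)
    print(n, 'None' if q is None else (np.round(q,2).tolist(),clear(q)))
for a in(-.55,-.3,0,.2,.4): 
    o=R.from_quat(tilt(a)); tipd=.02
    for n,t in(('press',st(-.035,0,.03)),('grip',st(.017,0,.05))): go(f'{n} {a}',t-o.apply([0,0,tipd]),o.as_quat())
    ys2=np.array([-np.sin(TYAW),0,0]); o2=R.from_rotvec([a,0,0])*R.from_quat(RT)
    go(f'tray {a}',np.array([TR[0],TR[1]+.03,.004])-o2.apply([0,0,tipd]),o2.as_quat())
E
```

```text
29802
start (np.float64(-0.046014390271915784), array([0.25, 0.04, 0.64])) (array([0.17693799, 0.03179316, 0.71830729]), array([0.15982621, 0.03325117, 0.68107745]), array([ 5.55209195e-01, -4.37553879e-04,  4.98030014e-01]))
wall? (45, 205) [0.513 0.299 0.624]
wall? (120, 245) [0.508 0.3   0.331]
wall? (30, 50) [0.638 0.255 0.783]
wall? (150, 50) [0.738 0.197 0.579]
wall? (60, 350) [0.328 0.434 0.216]
wall? (20, 420) [0.199 0.508 0.188]
wall? (230, 80) [0.837 0.139 0.256]
press -0.55 ([0.25, 0.83, 1.51, -0.68, 0.97, 0.52], (np.float64(0.020159464088075348), array([0.31, 0.06, 0.52])))
grip -0.55 ([0.33, 0.81, 1.48, -0.64, 1.05, 0.54], (np.float64(0.042654230986225235), array([0.31, 0.06, 0.52])))
tray -0.55 ([0.11, 0.87, 1.52, -0.69, 0.95, 0.55], (np.float64(-0.009878718418988096), array([0.34, 0.05, 0.5 ])))
press -0.3 ([0.16, 0.78, 1.53, -0.4, 0.87, 0.25], (np.float64(-0.012513312082278807), array([0.32, 0.05, 0.59])))
grip -0.3 ([0.24, 0.76, 1.51, -0.38, 0.93, 0.3], (np.float64(0.011352965125041019), array([0.31, 0.05, 0.59])))
tray -0.3 ([0.02, 0.81, 1.54, -0.41, 0.83, 0.28], (n
[... 374 characters left out ...]
, 0. , 0.5])))
press 0.2 ([-0.04, 0.78, 1.51, 0.25, 0.91, -0.37], (np.float64(-0.03703235766623304), array([0.39, 0.02, 0.5 ])))
grip 0.2 ([0.04, 0.74, 1.52, 0.25, 0.92, -0.29], (np.float64(-0.04949759606419056), array([0.31, 0.05, 0.59])))
tray 0.2 ([-0.18, 0.81, 1.54, 0.26, 0.85, -0.39], (np.float64(-0.05792311977240953), array([ 0.36, -0.02,  0.54])))
press 0.4 ([-0.12, 0.81, 1.48, 0.46, 1.01, -0.57], (np.float64(-0.05573434897599772), array([ 0.41, -0.  ,  0.49])))
grip 0.4 ([-0.04, 0.77, 1.51, 0.47, 1.0, -0.5], (np.float64(-0.03569770996014471), array([0.39, 0.02, 0.5 ])))
tray 0.4 ([-0.26, 0.84, 1.52, 0.48, 0.95, -0.6], (np.float64(-0.057717075273739774), array([ 0.34, -0.04,  0.55])))
```

```bash
cat >> clr.py <<'E'
def dist(P,q):
    e,b,w=pts(q); t=np.clip((P-b)@(w-b)/((w-b)@(w-b)),0,1); return np.linalg.norm(P-b-t[:,None]*(w-b),axis=1)
Q1=[.22,.351,1.652]
k2=cv2.erode(k.astype(np.uint8),np.ones((7,7)))>0
SC=W[k2]; SC=SC[dist(SC,Q1)>.085]
WL,mm,cc,uu,vv=cloud('top1')
WP=WL[mm&(uu<235)&(vv<330)&(WL[...,2]>.15)&(dist(WL.reshape(-1,3),Q1).reshape(480,640)>.12)&(cc[...,2]-cc[...,0]<6)]
def wall(q):
    w=pts(q)[2]; D=np.linalg.norm(WP-w,axis=1); return D.min().round(3)
E
python3 - <<'E'
from clr import *
q=[-.085,.351,1.652]
print('start',clear(q))
k=(abs(WP[:,2]-.35)<.1)
for x in np.arange(.3,.85,.05):
    s=WP[(abs(WP[:,0]-x)<.01)&(WP[:,2]>.2)&(WP[:,2]<.55)]; print(round(x,2), len(s), s[:,1].min().round(3) if len(s) else None)
# top surface of scope along y=0.06.., left boundary
for x0 in np.arange(.22,.48,.03):
    s=SC[abs(SC[:,0]-x0)<.01]; print(round(x0,2),'left edge',s[:,1].max().round(3),[np.median(s[abs(s[:,1]-y)<.01][:,2]).round(3) if (abs(s[:,1]-y)<.01).any() else None for y in(.07,.05,.03,.01,-.01,-.03)])
# forearm thickness from side0/top0: distance of blue points to axis at start
for n,qq in(('top0',q),('top1',Q1),('side0',q)):
    W2,m2,c2,u2,v2=cloud(n); b=m2&(c2[...,2]-c2[...,0]>8)&(W2[...,2]>.4); P=W2[b]; e,bb,w=pts(qq); t=(P-bb)@(w-bb)/((w-bb)@(w-bb)); D=dist(P,qq)
    print(n,[(round(t0,1),np.percentile(D[abs(t-t0)<.05],[5,50,95]).round(3).tolist()) for t0 in (.15,.3,.5,.7,.9) if (abs(t-t0)<.05).sum()>20])
def go(n,p,o):
    q=r.inverse_kinematics(p,o)
    print(n, 'None' if q is None else (np.round(q,2).tolist(),clear(q),wall(q),pts(q)[2].round(2).tolist()))
for a in(-.55,-.3,-.15,0,.2,.4): 
    o=R.from_quat(tilt(a)); tipd=.02
    for n,t in(('press',st(-.035,0,.03)),('grip',st(.017,0,.05))): go(f'{n} {a}',t-o.apply([0,0,tipd]),o.as_quat())
    o2=R.from_rotvec([a,0,0])*R.from_quat(RT)
    go(f'tray {a}',np.array([TR[0],TR[1]+.03,.004])-o2.apply([0,0,tipd]),o2.as_quat())
E
```

```text
start (np.float64(-0.006751051540480613), array([ 0.37, -0.01,  0.53]))
0.3 0 None
0.35 0 None
0.4 1219 0.385
0.45 1534 0.309
0.5 1660 0.146
0.55 1035 0.298
0.6 937 0.27
0.65 1203 0.24
0.7 1182 0.211
0.75 1149 0.183
0.8 1128 0.153
0.22 left edge -0.036 [None, None, None, None, None, np.float64(0.481)]
0.25 left edge -0.003 [None, None, None, None, np.float64(0.499), np.float64(0.514)]
0.28 left edge 0.05 [None, np.float64(0.507), np.float64(0.512), np.float64(0.523), np.float64(0.54), np.float64(0.555)]
0.31 left edge 0.061 [np.float64(0.509), np.float64(0.521), np.float64(0.537), np.float64(0.543), np.float64(0.551), np.float64(0.558)]
0.34 left edge 0.064 [np.float64(0.49), np.float64(0.502), np.float64(0.521), np.float64(0.535), np.float64(0.542), np.float64(0.55)]
0.37 left edge 0.054 [None, np.float64(0.45), np.float64(0.5), np.float64(0.517), np.float64(0.531), np.float64(0.539)]
0.4 left edge 0.041 [None, np.float64(0.425), np.float64(0.428), np.float64(0.489), np.float64(0.512), np.float64(0.527)]
0.43 left edge 0.019 [None, None, None, np.float64(0.414), np.float64(0.486), n
[... 2469 characters left out ...]
922752960975), array([0.34, 0.03, 0.53])), np.float64(0.156), [0.64, 0.07, 0.31])
tray 0.2 ([-0.18, 0.81, 1.54, 0.26, 0.85, -0.39], (np.float64(-0.05792311977240953), array([ 0.36, -0.02,  0.54])), np.float64(0.281), [0.64, -0.07, 0.26])
press 0.4 ([-0.12, 0.81, 1.48, 0.46, 1.01, -0.57], (np.float64(-0.05573434897599772), array([ 0.41, -0.  ,  0.49])), np.float64(0.236), [0.66, -0.03, 0.27])
grip 0.4 ([-0.04, 0.77, 1.51, 0.47, 1.0, -0.5], (np.float64(-0.03569770996014471), array([0.39, 0.02, 0.5 ])), np.float64(0.194), [0.65, 0.02, 0.29])
tray 0.4 ([-0.26, 0.84, 1.52, 0.48, 0.95, -0.6], (np.float64(-0.057717075273739774), array([ 0.34, -0.04,  0.55])), np.float64(0.325), [0.64, -0.12, 0.25])
```

```bash
cat >> clr.py <<'E'
def clear(q):
    e,b,w=pts(q); ax=(w-e); L=np.linalg.norm(ax); ax/=L; lat=np.array([-np.sin(q[0]),np.cos(q[0]),0]); n=np.cross(ax,lat)
    P=SC-e; t=P@ax; l=P@lat; h=P@n; over=np.maximum(0,np.maximum(-t,t-L))
    g=np.sqrt((l/.06)**2+(h/.042)**2+(over/.045)**2); c1=(g.min()-1)*.045
    de=np.hypot(P[:,:]@n,P@ax); de=np.hypot(np.hypot(h,t),np.maximum(0,abs(l)-.055))  # elbow barrel
    return round(float(c1),3),round(float(de.min()-.058),3)
E
python3 - <<'E'
from clr import *
print('start',clear([-.085,.351,1.652]))
def go(n,p,o):
    q=r.inverse_kinematics(p,o)
    print(n, 'None' if q is None else (np.round(q,2).tolist(),clear(q),wall(q)))
for a in(-.45,-.3,-.15,0,.2,.55): 
    o=R.from_quat(tilt(a))
    for n,t in(('press',st(-.035,0,.03)),('grip',st(.017,0,.05))): go(f'{n} {a}',t-o.apply([0,0,.02]),o.as_quat())
print('tray')
for y in(-.04,-.02):
 for x in(.60,.634,.665):
  for a in(-.6,-.4,-.2,0,.3):
    for yw in(0,):
      o2=R.from_euler('z',yw)*R.from_rotvec([a,0,0])*R.from_quat(RT); go(f'{x} {y} {a}',np.array([x,y,.004])-o2.apply([0,0,.02]),o2.as_quat())
E
```

```text
start (0.016, 0.118)
press -0.45 ([0.21, 0.81, 1.52, -0.58, 0.92, 0.42], (0.048, 0.023), np.float64(0.068))
grip -0.45 ([0.29, 0.79, 1.49, -0.54, 0.99, 0.45], (0.065, 0.035), np.float64(0.028))
press -0.3 ([0.16, 0.78, 1.53, -0.4, 0.87, 0.25], (0.038, 0.018), np.float64(0.095))
grip -0.3 ([0.24, 0.76, 1.51, -0.38, 0.93, 0.3], (0.055, 0.03), np.float64(0.056))
press -0.15 ([0.1, 0.76, 1.53, -0.2, 0.85, 0.06], (0.026, 0.014), np.float64(0.126))
grip -0.15 ([0.18, 0.74, 1.52, -0.19, 0.89, 0.13], (0.044, 0.027), np.float64(0.086))
press 0 ([0.04, 0.76, 1.53, -0.0, 0.85, -0.14], (0.013, 0.007), np.float64(0.156))
grip 0 ([0.12, 0.73, 1.52, -0.0, 0.89, -0.05], (0.033, 0.022), np.float64(0.116))
press 0.2 ([-0.04, 0.78, 1.51, 0.25, 0.91, -0.37], (-0.006, -0.003), np.float64(0.196))
grip 0.2 ([0.04, 0.74, 1.52, 0.25, 0.92, -0.29], (0.014, 0.012), np.float64(0.156))
press 0.55 ([-0.17, 0.85, 1.46, 0.58, 1.11, -0.68], (-0.034, -0.037), np.float64(0.263))
grip 0.55 ([-0.09, 0.81, 1.49, 0.61, 1.09, -0.62], (-0.018, -0.015), np.float64(0.222))
tray
0.6 -0.04 -0.6 ([0.1, 0.84, 1.62, -0.78, 0.93, 0
[... 2005 characters left out ...]
28, 0.81, 0.15], (-0.005, -0.006), np.float64(0.191))
0.634 -0.02 0 ([-0.1, 0.79, 1.55, -0.0, 0.8, -0.13], (-0.024, -0.014), np.float64(0.236))
0.634 -0.02 0.3 ([-0.23, 0.82, 1.53, 0.38, 0.9, -0.5], (-0.039, -0.034), np.float64(0.304))
0.665 -0.02 -0.6 ([0.12, 0.92, 1.41, -0.72, 1.02, 0.55], (0.029, -0.006), np.float64(0.091))
0.665 -0.02 -0.4 ([0.05, 0.87, 1.44, -0.51, 0.92, 0.36], (0.015, -0.012), np.float64(0.131))
0.665 -0.02 -0.2 ([-0.02, 0.84, 1.45, -0.27, 0.86, 0.13], (-0.001, -0.016), np.float64(0.175))
0.665 -0.02 0 ([-0.1, 0.83, 1.46, -0.0, 0.85, -0.12], (-0.019, -0.024), np.float64(0.22))
0.665 -0.02 0.3 ([-0.22, 0.86, 1.43, 0.36, 0.94, -0.47], (-0.035, -0.045), np.float64(0.288))
```

The geometry is tight. The forearm has to stay over or left of the scope, so I'll lean the tool left. The press uses a 0.3 rad lean, with the slide contact at the tip's inner corner.

```bash
cat >> h.py <<'E'
def corner(x,z,a,ov,y=0.):
    "TCP so that the tip's left (station +x) corner is at station (x,y,z), tool rotated by tilt(a)"
    o=R.from_quat(tilt(a)); return st(x,y,z)-o.apply([.011,0,ov]), o.as_quat()
E
cat > press.py <<'E'
from h import *
a=-.3
p,o=corner(-.035,0.075,a,.022); r.move_to(p,o); print('t',r.current_t())
f0=np.array(r.current_contact_force()); e0=np.array(r.current_effort())
p,_=corner(-.035,.045,a,.022); r.move_linear(p,vel=.06)
z=.045; first=None
while z>.0215:
    z-=.0015; p,_=corner(-.035,z,a,.022); r.move_linear(p,vel=.03)
    f=np.array(r.current_contact_force())-f0; print(round(z,4),np.round(r.current_tool_pos()[2]-p[2],4),f.round(1),round(r.current_t(),1))
    if f[2]>14 or np.linalg.norm(f)>20: break
    if z<.0245 and f[2]>9: break
grab('side','s_press'); p,_=corner(-.037,.06,a,.022); r.move_linear(p,vel=.1)
p,_=corner(-.05,.10,a,.022); r.move_linear(p,vel=.15)
r.set_gripper(.53); print(r.current_opening(),r.current_t())
grab('side','s_tip'); crop('s_tip',300,140,420,230,6,'c3')
E
python3 press.py
```

```text
t 2.8
0.0435 0.0001 [-0.6 -1.8 -0.1] 3.7
0.042 -0.0001 [-1.1 -0.7  0.1] 4.0
0.0405 -0.0001 [-0.1 -0.7  0.8] 4.2
0.039 -0.0 [ 0.1 -0.7 -0.3] 4.5
0.0375 -0.0 [ 0.1 -1.2  1.9] 4.7
0.036 -0.0001 [ 0.1 -1.3  1.4] 5.0
0.0345 -0.0001 [-0.6 -1.   1.1] 5.2
0.033 -0.0002 [-0.6 -1.7  1.4] 5.5
0.0315 -0.0001 [-0.4 -1.8  1.2] 5.7
0.03 -0.0002 [ 0.3 -1.6  1.5] 6.0
0.0285 -0.0001 [-0.5 -0.7  0.5] 6.2
0.027 -0.0001 [-1.1 -0.7  0.6] 6.5
0.0255 -0.0002 [-0.8 -0.8  0.6] 6.7
0.024 -0.0001 [-1.5 -0.3  0.9] 7.0
0.0225 -0.0 [-0.4 -0.4  1.1] 7.2
0.021 0.0009 [-2.  -1.5  8.7] 7.5
0.5291275785161683 8.975
```

View pics/c3.png

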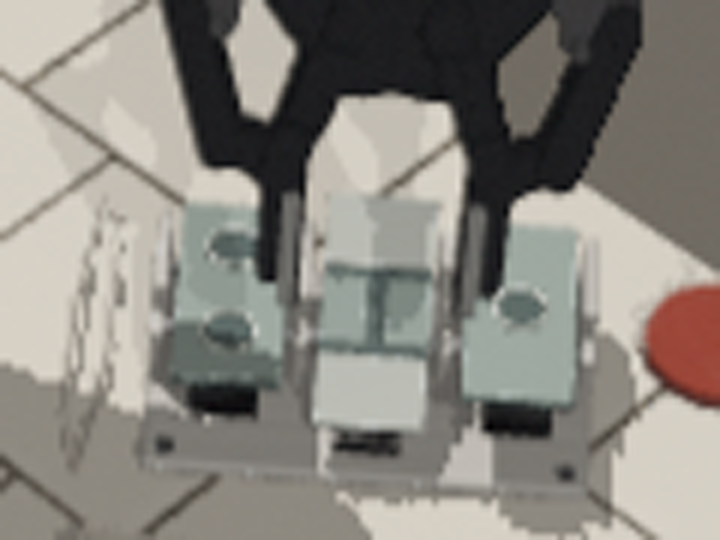

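The chamber is tipped. Its raised corners are at crop (327,200) and (440,203), and its low corners at (422,430) and (313,424). The other two slides are still level. I'll check this against the tip model.

Run:
```python
from h import *
from scipy.optimize import least_squares
d=load('s_tip'); q=np.array([(327,200),(440,203),(422,430),(313,424)])/6+[300,140]-.4
def mod(th,sl,dy):
    c,s=np.cos(th),np.sin(th); o=[]
    for X,Y in((37.5,17.5),(37.5,-17.5),(-37.5,-17.5),(-37.5,17.5)):
        x,z=6+X-sl,12; o.append(proj(d,st((-6+c*x-s*z)/1e3,(Y+dy)/1e3,(28+s*x+c*z)/1e3)))
    return np.array(o)
for sl in(0,2.5): print(sl,(mod(.55,sl,0)-q).round(1).tolist(), (mod(0,0,0)-q).round(1).tolist())
f=least_squares(lambda p:(mod(*p)-q).ravel(),[.4,0,0]); print(f.x,f.fun.round(1))
D=d['depth']; u,v=np.array([383,225])/6+[300,140]; print('depth pts',dep(d,u,v), dep(d,*(np.array([370,390])/6+[300,140])))
for x in(.02,-.03): print('model',st(x,0,0))
```

```text
0 [[-0.1, -1.1], [-0.6, -0.3], [-0.3, 0.7], [-0.6, 0.4]] [[-0.4, 1.7], [-1.2, 2.5], [0.5, -6.3], [-0.0, -6.6]]
2.5 [[-0.2, 0.2], [-0.7, 1.0], [-0.4, 2.0], [-0.7, 1.7]] [[-0.4, 1.7], [-1.2, 2.5], [0.5, -6.3], [-0.0, -6.6]]
[ 0.42953897  1.27329856 -0.76080753] [ 0.2 -0.4 -0.3  0.4  0.2  0.2 -0.1 -0.1]
depth pts [0.63111732 0.11868317 0.05773676] [0.63789506 0.07786708 0.02556144]
model [0.62839581 0.12340816 0.        ]
model [0.63690628 0.07413776 0.        ]
```

```bash
cat > grip.py <<'E'
from h import *
ov=.018; Y=-.0006
p,o=corner(.022,.095,0,ov,Y); r.move_to(p,o); print('t',r.current_t()); f0=np.array(r.current_contact_force())
p,o=corner(.022,.0535,0,ov,Y); r.move_linear(p,vel=.06); print('down',(np.array(r.current_contact_force())-f0).round(1))
r.set_gripper(.35,40); print('open',r.current_opening(),(np.array(r.current_contact_force())-f0).round(1),r.current_t())
d=grab('side','s_grip')
p,o=corner(.022,.12,0,ov,Y); r.move_linear(p,vel=.06); print('lift',r.current_opening(),(np.array(r.current_contact_force())-f0).round(1),r.current_t())
d2=grab('side','s_lift'); a=cv2.imread('pics/s_grip.png');b=cv2.imread('pics/s_lift.png')
f=lambda i:cv2.resize(i[130:230,310:410],None,fx=4,fy=4,interpolation=cv2.INTER_CUBIC)
cv2.imwrite('pics/gl.png',np.hstack([f(a),f(b)]))
E
python3 grip.py
```

```text
t 9.4667
down [0.5 0.7 1.6]
open 0.38021095355143664 [-0.1  0.5  2. ] 10.5667
lift 0.39201409732075815 [-0.5  1.7  0.2] 11.875
```

View pics/gl.png

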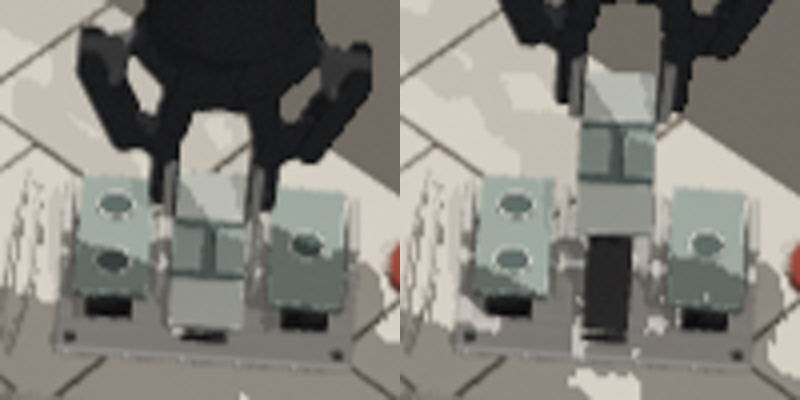

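The slide has been lifted and is held. In the right panel its corners are at (188,72), (262,78), (255,237) and (178,232), and the rest below it is empty. I'll fit its tilt and position in the jaws.

Run:
```python
from clr import *
from scipy.optimize import least_squares
d=load('s_lift'); q=np.array([(188,72),(262,78),(255,237),(178,232)])/4+[310,130]-.4
def mod(th,x0,z0,y0):
    c,s=np.cos(th),np.sin(th); o=[]
    for X,Y in((37.5,17.5),(37.5,-17.5),(-37.5,-17.5),(-37.5,17.5)):
        o.append(proj(d,st((x0+c*X)/1e3,(y0+Y)/1e3,(z0+s*X)/1e3)))
    return np.array(o)
# top face centre expected after rigid lift of 66.5 mm: (-7.15,107.8)
print((mod(.55,-7.15,107.8,-.6)-q).round(1).tolist())
f=least_squares(lambda p:(mod(*p)-q).ravel(),[.5,-7,107,0]); print(f.x,f.fun.round(1))
print('opening',r.current_opening(), 'pos',r.current_tool_pos())
L=d['depth']; ps=[(225,90),(215,150),(215,210)]
for p in ps: w=dep(d,p[0]/4+310,p[1]/4+130); print(w.round(4), (ST.inv().apply(w-np.append(C,0))).round(4))
# candidate tray poses
for x in(.61,.625,.634):
  for a in(-.55,-.5,-.45):
    for yw in(0,.1,.2):
      o=R.from_euler('z',yw)*R.from_rotvec([a,0,0])*R.from_quat(RT)
      t=np.array([x,TR[1]+.024,.003])-o.apply([.011,0,.018]); qq=r.inverse_kinematics(t,o.as_quat())
      print(x,a,yw,np.round(qq,2).tolist(),clear(qq),wall(qq))
```

```text
[[-0.2, -1.2], [0.5, -1.4], [-0.6, -0.7], [-0.7, -0.8]]
[ 0.52914475  1.27071798 96.69600435 -1.50602923] [ 0.1  0.2  0.6 -0.  -0.4 -0.  -0.3 -0.1]
opening 0.3837653864443642 pos [0.63032643 0.11462095 0.13754859]
[0.6306 0.1213 0.1208] [ 0.0176 -0.0019  0.1208]
[0.632  0.0984 0.1049] [-0.0052  0.0007  0.1049]
[0.6381 0.0745 0.0915] [-0.0298 -0.0012  0.0915]
0.61 -0.55 0 [0.09, 0.83, 1.59, -0.72, 0.91, 0.57] (0.017, 0.0) 0.142
0.61 -0.55 0.1 [0.09, 0.81, 1.63, -0.77, 0.85, 0.53] (0.015, 0.003) 0.148
0.61 -0.55 0.2 [0.09, 0.8, 1.67, -0.82, 0.79, 0.49] (0.013, 0.007) 0.156
0.61 -0.5 0 [0.07, 0.82, 1.6, -0.67, 0.88, 0.52] (0.013, 0.0) 0.152
0.61 -0.5 0.1 [0.07, 0.8, 1.63, -0.71, 0.83, 0.47] (0.011, 0.004) 0.158
0.61 -0.5 0.2 [0.07, 0.79, 1.67, -0.75, 0.77, 0.42] (0.008, 0.007) 0.165
0.61 -0.45 0 [0.05, 0.81, 1.6, -0.61, 0.86, 0.47] (0.008, 0.0) 0.162
0.61 -0.45 0.1 [0.05, 0.79, 1.63, -0.65, 0.8, 0.41] (0.007, 0.004) 0.168
0.61 -0.45 0.2 [0.05, 0.78, 1.66, -0.68, 0.75, 0.35] (0.004, 0.006) 0.174
0.625 -0.55 0 [0.09, 0.85, 1.55, -0.71, 0.93, 0.55] (0.019, -0.003) 0.134
0.625 -0.55 0.1 [0.
[... 533 characters left out ...]
67, 0.77, 0.33] (0.007, 0.002) 0.166
0.634 -0.55 0 [0.09, 0.86, 1.52, -0.7, 0.94, 0.54] (0.019, -0.005) 0.129
0.634 -0.55 0.1 [0.09, 0.84, 1.56, -0.74, 0.88, 0.49] (0.018, -0.003) 0.136
0.634 -0.55 0.2 [0.09, 0.83, 1.6, -0.79, 0.82, 0.45] (0.016, -0.0) 0.144
0.634 -0.5 0 [0.07, 0.85, 1.53, -0.65, 0.91, 0.49] (0.015, -0.006) 0.139
0.634 -0.5 0.1 [0.07, 0.83, 1.56, -0.69, 0.86, 0.44] (0.014, -0.003) 0.145
0.634 -0.5 0.2 [0.07, 0.82, 1.6, -0.73, 0.8, 0.38] (0.012, -0.0) 0.153
0.634 -0.45 0 [0.05, 0.84, 1.53, -0.59, 0.89, 0.44] (0.011, -0.007) 0.15
0.634 -0.45 0.1 [0.05, 0.82, 1.57, -0.63, 0.83, 0.37] (0.01, -0.004) 0.155
0.634 -0.45 0.2 [0.05, 0.81, 1.6, -0.66, 0.78, 0.31] (0.008, -0.001) 0.161
```

The slide is held at about 0.55 rad relative to the vertical tool. With the tool leaning left it will be level, and that also keeps the forearm off the scope. I'll carry it to the tray and lower it with force and effort checks.

```bash
cat >> h.py <<'E'
PX,PY=.611,TR[1]+.0255
def tc(z,a=-.52,ov=.018):
    o=R.from_rotvec([a,0,0])*R.from_quat(RT); return np.array([PX,PY,z])-o.apply([.011,0,ov]), o.as_quat()
E
cat > carry.py <<'E'
from clr import *
r.set_gripper(.3,60)
p,o=tc(.12); q=r.inverse_kinematics(p,o); print(np.round(q,2),clear(q),wall(q)); r.move_to(p,o); print('t',r.current_t(),r.current_opening())
f0=np.array(r.current_contact_force()); e0=np.array(r.current_effort())
for z in(.08,.055,.04):
    r.move_linear(tc(z)[0],vel=.08); print(z,(np.array(r.current_contact_force())-f0).round(1),(np.array(r.current_effort())-e0).round(1),clear(r.current_q()))
d=grab('side','s_tr'); print(r.current_t()); crop('s_tr',285,170,415,290,5,'c5')
E
python3 carry.py
```

```text
[ 0.08  0.64  1.57 -0.6   1.06  0.4 ] (0.026, 0.037) 0.137
t 12.775 0.3712881384675586
0.08 [ 0.7 -0.1  0.1] [ 0.5 -0.4  1.7  0.4  0.  -0.2] (0.021, 0.025)
0.055 [ 0.4  0.1 -0.9] [ 0.5 -1.2  2.9  0.4  0.  -0.1] (0.018, 0.018)
0.04 [-0.1  1.1  0. ] [ 0.5 -1.8  3.4  0.4  0.  -0.1] (0.017, 0.013)
14.275
```

View pics/c5.png

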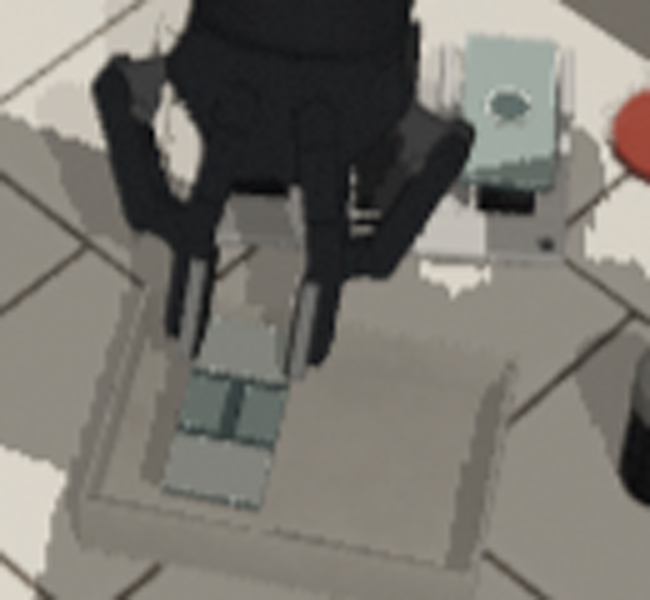

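```bash
cat > lower.py <<'E'
from clr import *
f0=np.array(r.current_contact_force()); e0=np.array(r.current_effort())
def rep(z):
    f=np.array(r.current_contact_force())-f0; e=np.array(r.current_effort())-e0
    print(round(z,4),f.round(1),e[:4].round(1),'dz',round(1e3*(r.current_tool_pos()[2]-tc(z)[0][2]),2),clear(r.current_q()),round(r.current_opening(),3)); return f
z=.04
for z in(.03,.022,.016,.012,.010,.008):
    r.move_linear(tc(z)[0],vel=.05); f=rep(z)
    if np.linalg.norm(f)>6: break
while np.linalg.norm(f)<11 and z>-.003:
    z-=.0007; r.move_linear(tc(z)[0],vel=.02); f=rep(z)
open('zend','w').write(str(z)); print(r.current_t()); grab('side','s_low'); crop('s_low',285,170,415,290,5,'c6')
E
python3 lower.py
```

```text
0.03 [-0.9 -0.1  1. ] [ 0.  -0.5  0.4  0. ] dz -0.4 (0.016, 0.01) 0.372
0.022 [-0.9 -0.7  1.8] [ 0.  -0.8  0.7  0. ] dz -0.4 (0.016, 0.008) 0.374
0.016 [-0.5  0.1  1. ] [-0.  -1.   0.9  0. ] dz -0.38 (0.016, 0.005) 0.373
0.012 [-0.1  0.2  1.5] [ 0.  -1.2  1.   0. ] dz -0.22 (0.015, 0.003) 0.372
0.01 [-1.3  0.4  1. ] [ 0.  -1.4  1.   0. ] dz -0.1 (0.015, 0.003) 0.371
0.008 [-0.3 -0.2  0.8] [ 0.  -1.5  1.1  0. ] dz -0.11 (0.015, 0.002) 0.375
0.0073 [-1.  -0.5  1.3] [ 0.  -1.6  1.1  0.1] dz 0.01 (0.015, 0.002) 0.374
0.0066 [-0.7 -0.   1.3] [ 0.  -1.6  1.1  0.1] dz -0.06 (0.015, 0.001) 0.375
0.0059 [-0.6 -0.6  1.2] [ 0.  -1.6  1.1  0.1] dz -0.04 (0.015, 0.001) 0.37
0.0052 [-0.8 -0.3  0.8] [ 0.  -1.6  1.2  0.1] dz -0.03 (0.015, 0.001) 0.374
0.0045 [ 0.3 -0.1  0.7] [-0.  -1.4  1.3  0.1] dz -0.02 (0.015, 0.001) 0.375
0.0038 [-0.7  1.2  1.1] [-0.1 -1.   1.6  0.1] dz 0.07 (0.015, 0.0) 0.372
0.0031 [-2.2  0.9  5.6] [-0.4  1.3  1.9  0.3] dz 0.43 (0.015, 0.0) 0.37
0.0024 [-3.8  1.1 12.2] [-0.9  3.9  2.1  0.4] dz 0.95 (0.015, 0.0) 0.373
17.95
```

View pics/c6.png

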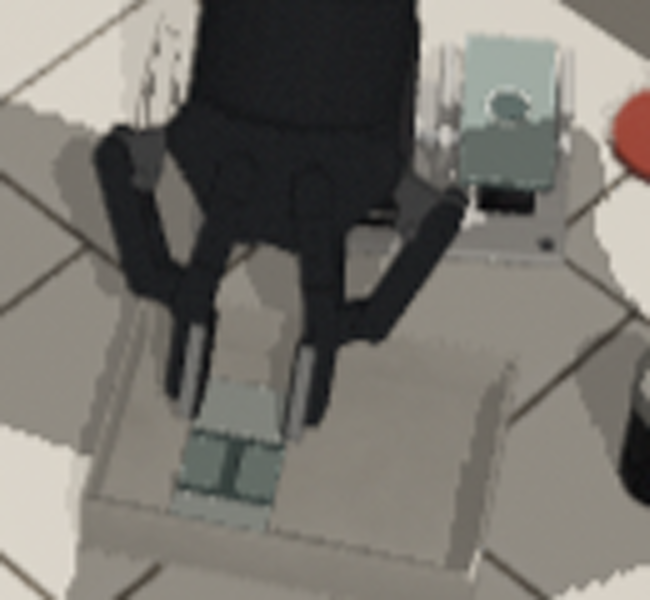

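```bash
python3 - <<'E'
from h import *
d=load('s_low')
for z0,n in((170+0,'')):pass
E
python3 - <<'E'
from h import *
d=load('s_low'); W=[]
m=np.zeros((480,640),np.uint8)
px=lambda a:np.array([a[0]/5+285,a[1]/5+170])
# sample depth on slide: strips
for c in[(245,360),(235,410),(220,450),(212,490),(205,520),(400,430),(350,470)]:
    u,v=px(c).round().astype(int); P=[dep(d,u+i,v+j) for i in(-2,-1,0,1,2) for j in(-1,0,1)]; print(c,np.median(P,0).round(4))
E
```

```text
(245, 360) [ 0.6042 -0.003   0.0007]
(235, 410) [ 0.6075 -0.0315  0.0069]
(220, 450) [ 0.6066 -0.0501  0.0064]
(212, 490) [ 0.6071 -0.0664  0.0056]
(205, 520) [ 0.6103 -0.0956  0.0258]
(400, 430) [ 0.6668 -0.0197  0.001 ]
(350, 470) [ 0.6532 -0.0426  0.0013]Traceback (most recent call last):
  File "<stdin>", line 3, in <module>
TypeError: cannot unpack non-iterable int object
```

The slide's top face reads 5 to 6 mm above the tray floor along its length, so it is flat on the floor with the tips also down. I'll release it, back out along the tool axis and check.

Run:
```python
from clr import *
r.set_gripper(.53); print('open',r.current_opening(),r.current_t())
p=np.array(r.current_tool_pos()); tz=R.from_quat(r.current_ee_rot()).apply([0,0,1])
r.move_linear(p-.05*tz,vel=.08)
p2=p-.05*tz+np.array([0,0,.12]); r.move_linear(p2,vel=.15)
q=np.array(r.current_q()); print(q.round(2),clear(q),wall(q),r.current_contact_force(),r.current_t())
q2=np.array([.22,.351,1.652,0,1.139,.22]); r.set_joints(list(q2)); r.sleep(.3); print(r.current_t())
d=grab('side','s_end'); grab('top','t_end')
a=cv2.imread('pics/s_end.png')[150:290,290:440]; b=cv2.imread('pics/t_end.png')[160:265,225:355]
h=lambda i:cv2.resize(i,(400,int(i.shape[0]*400/i.shape[1])),interpolation=cv2.INTER_CUBIC)
A,B=h(a),h(b); H=max(len(A),len(B)); P=lambda i:np.vstack([i,np.zeros((H-len(i),400,3),np.uint8)]); cv2.imwrite('pics/fin.png',np.hstack([P(A),P(B)]))
```

```text
open 0.5297715552578229 18.2833
[ 0.12  0.59  1.54 -0.57  1.15  0.37] (0.043, 0.055) 0.124 [ 0.38618374  0.36312962 -0.10673216] 20.0083
21.1167
```

View pics/fin.png

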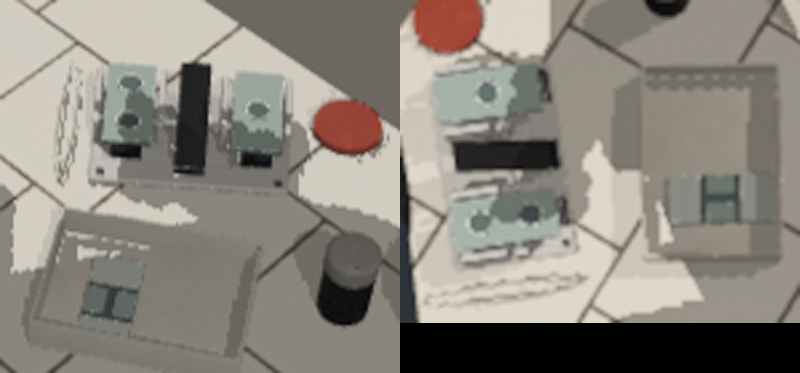

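The slide lies in the tray, face up, near the right wall, and the other two slides are unmoved. A last planarity check from the top depth will confirm it isn't propped on the wall.

Run:
```python
from h import *
d=load('t_end')
s=130/400
for c in[(675,198),(690,200),(720,186),(735,205),(755,198),(764,198),(700,140),(680,145),(720,235)]:
    u,v=np.round(np.array([(c[0]-400)*s+225,c[1]*s+160])).astype(int); P=[dep(d,u+i,v+j) for i in(-1,0,1) for j in(-2,-1,0,1,2)]; print(c,np.median(P,0).round(4))
```

```text
(675, 198) [ 0.6107 -0.0216  0.0049]
(690, 200) [ 0.6082 -0.0328  0.0061]
(720, 186) [ 0.6205 -0.0549  0.0057]
(735, 205) [ 0.6048 -0.0662  0.0044]
(755, 198) [ 0.6121 -0.0794  0.0044]
(764, 198) [ 0.6122 -0.0861  0.0048]
(700, 140) [ 0.6524 -0.0386  0.001 ]
(680, 145) [ 0.6496 -0.0252  0.0012]
(720, 235) [ 0.5849 -0.0555  0.0006]
```

The face is flat, about 4 to 5 mm over the floor along its whole length.

```bash
python3 -c "
from h import *
print(r.current_t(),r.current_contact_force()); r.hand_in()"
```

```text
21.2167 [ 0.28021487 -0.51630012  0.19367627]
the job is handed in; nothing more can be done
```

The counting chamber is lying flat and face up in the white tray, and the job was handed in at about 21 s of the 51 s allowed.

I pressed its right end down to the stop, where it stayed tipped. I then gripped the raised left end, lifted it clear and carried it over with the tool leaning left to stay off the scope. I lowered it to the tray floor until the force reached about 12 N before opening the jaws.

**Last checks:**
- **Slide:** its top face is 4–5 mm above the tray floor along its whole length, so it is level and not propped on a wall. It sits close to the tray's right-hand wall.
- **Other slides and bystanders:** the two ring slides are still level on their rests. The petri dish, tweezers and objective case look unmoved. I did not check the eyepiece after the job.
- **Forces:** the highest wrist force I read was about 13 N, while setting the slide down.

**Where readings disagreed:**
- The press reached its stop about 2 mm lower than calculated, so I assumed the fingertips are about 2 mm shorter than given.
- A corner fit put the tipped angle at 0.43 rad instead of 0.55. After the lift, an image fit and depth readings gave 0.53–0.55.
- My rough model put the elbow within a few millimetres of the microscope cover at the lowest point. The joint torques showed no sign of contact there.

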